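Tuck the flashing under the lapped shingles of a model roof

ROBOT

A 7-joint arm with a two-finger parallel gripper is mounted at the origin on a cart in front of the work surface, level with it; the furniture and walls round the work are solid. World frame = base frame: x ahead of the robot, y to its left, z up, the work surface at z = 0. Lengths are in mm, angles in degrees, forces in N, time in s.
With the tool pointing down it reaches from about 425 to 950 mm from the base axis. Payload 4.7 kg.
Tool frame: the origin (TCP) lies between the finger pads; the fingertips stand 8 mm ahead of it and the grasp point (between the pads) lies 11 mm behind it; z points along the fingers, y is the line along which they close (so a half turn about z gives the same grasp; the last joint's range is limited). The gripper opens to 85 mm and grips with 20 to 120 N. Pads are 22 mm wide; open, the fingers measure 114 mm over their backs; the gripper's body (76 mm by 85 mm) begins 54 mm behind the grasp point. The pads swing forward as they close: fully open they stand 13 mm farther back than shut.
Start: joints at [62.229, 26.849, -2.785, 87.806, 1.381, 65.374, -4.715], TCP at [297.168, -606.085, 239.335] pointing down, gripper open.
Joint ranges: [-148.3, 148.3], [-19.14, 114.17], [-79.39, 73.82], [5.75, 140.21], [-59.74, 239.74], [12.07, 113.84], [-152.46, 152.46]. Speed limits (degrees/s): [147.25, 147.25, 180, 180, 180, 180, 180].

INTERFACE

Orientations are given as [roll, pitch, yaw] about the fixed x, y, z axes, in that order (R = Rz(yaw) Ry(pitch) Rx(roll)).
In Python, from station import get_state, optics, bot gives the robot as it stands.
- The arm moves only by the tool carry_out, never from a script. Its argument "increments" is a list of rows, each a list of 7 numbers: the shift along the world's x, y, z in mm, then the turn, a rotation vector about the world's x, y, z in rad, then the gripper's target within -1 to 1 (fully open at 1, half-way at 0, shut at -1). A call has 1 to 8 rows; each row shifts and turns the commanded pose from where the row before left it; what a row does not reach is not made up. A row lasts 1/12 s, in which the tool goes at most 41.7 mm and 7.16 degrees, less where a joint would pass 70% of its speed; a pose out of reach is approached as far as the arm can. A call with a gripper value outside its range is refused whole. The fingers move at their own pace and stop on an object; "force" is the grip in N (left out, the last holds). Time passes only in rows, so rows that do not move let the fingers close. It gives the time, the measured TCP pose, the force, the opening and the grip force at its end, in the units of the state.
- get_state(): the state, without advancing time (a new reading comes with each control period).
- optics.camera(name): name is "scene" or "top" or "wrist"; returns (picture, depth): 400x640x3 uint8, red, green, blue; 400x640 float32, mm along the optical axis (not along the pixel's ray), 0 where there is no reading.
- optics.calibration(name): a dict with "intrinsics" (3x3 intrinsics, pixels), "pose" (4x4, takes a point from camera to world coordinates). Camera axes: x right, y down, z forward; pixel columns grow to the right and rows downward; lengths in mm; the calibration is good to about 2 mm. A picture is of the moment at which its call begins: read the wrist's pose just before it. calibration takes no time and is no camera call; for the wrist camera it gives the pose at the moment of the call.
- bot.hand_in(): hands the job in; it is judged then, once.
The state is a dict: "time_s": time; "joint_pos": joint angles; "qd": joint speeds; "tau": joint torques, N m; "tcp_pos": TCP position; "eef_rot": TCP orientation; "wrist_force": force on the tool from outside, world axes, zero at the start; "ft_torque": the same for the moment, N m; "finger_gap": opening from 0.0 (shut) to 1.0 (fully open); "grasp_force": force on a finger pad.
Only numpy, scipy, OpenCV 4.12 (cv2) and the standard library are available. Lean on these libraries where they do the work, as an engineer would, in place of code of your own. Each camera call takes 0.05 s, during which the arm holds its last target. There are 200 camera calls.

TASK

Take the metal flashing (the wooden batten on its back is there to hold it by) and slide its thin front edge under the lowest course of shingles on the model roof, at least 15 mm in, square to the course and at the middle of it, without lifting the shingles. Then press the flashing down flat on the bare roof board and finish while still holding it pressed there; leave the glue bottle, the tape roll and the parts case alone.

Things in the scene. Friction and masses are not known exactly. Their poses are not given: they have to be found in the camera images.
- deck: plywood roof board, 200 (its x) x 200 (its y) x 12 mm, fixed flat on the worktop. Origin: centre of its underside, at z = 0; its top is 12 mm higher. Its +x points from its bare lower half (x < 0) to the half covered with dark wooden shingles (x > 0), square to the shingle edge. Highest point of the roof: 37 mm above the worktop.
- shingle (a joint): lowest shingle course: five dark tabs in one hinged flap, 178 mm wide, 4 mm thick, lightly sprung shut (0.03 to 0.05 N m). 0 = down, as found; grows (rad) as its lower edge is lifted. Hinge 50 mm behind the edge. Its underside is 8 mm above the board's top: a slot 8 mm high, 40 mm deep, closed behind by a lath. Past 0.08 rad (4 mm at the edge) it counts as lifted.
- shingle_edge (a point): middle of the free lower edge of the lowest shingle course, on its underside: 20 mm above the worktop, 8 mm above the board's top, at the board's own x = 0, y = 0.
- flash_grip (a point): centre of the flashing's wooden batten, 20 mm above the flashing's underside. The batten is the grip: 12 mm thick (flashing's x), 110 mm long (its y), its top 40 mm above the underside; it stands on the back edge of the metal flange, with a thin metal upstand on its back. Axes as flashing: +x from the batten to the thin front edge.
- flash_edge (a point): middle of the flashing's thin front edge, on its underside, 75.5 mm in front of the batten's centre plane (flash_grip). The flange is a flat metal plate 3 mm thick and 120 mm wide (its y); 69.5 mm of it lies in front of the batten.
- glue_mid (a point): bystander: white glue bottle with a red nozzle, 35 mm across, 84 mm high, standing; the point is its centre, half-way up.
- tape_mid (a point): bystander: roll of masking tape, 44 mm across, 30 mm high, lying flat; the point is its centre.
- case_mid (a point): bystander: flat clear parts case, 62 x 87 x 26 mm; the point is its centre.
- flashing: the whole flashing (flange with batten), about 0.09 kg, lying flange down on the cutting mat (3 mm thick, its top at z = 0.003) at the start. Origin on its underside, 20 mm below and 0.5 mm behind flash_grip; +x to the thin front edge, +z up from the flange. Keep clear of the desk lamp: its ring is at x 0.45 to 0.56, y -0.43 to -0.31, z 0.23 to 0.30.
There are look-alikes about, which are no part of the job. What is meant by the flashing is not green, and is the larger of those in its own colour.

How it is judged:
By the outcome, as a careful person would: the job done as asked, in the order asked, and still so for the second after the job is handed in, while the arm keeps its last pose, push and grip.
It also fails if it takes over 40 s, if anything falls off the work surface, if the arm or the gripper's body presses on something with over 40 N, if the wrist force passes 120 N, or if a joint passes its speed limit or range.

## Working session

There is one attempt and no reset: what is moved stays moved. The work goes in short steps, Python scripts to look and compute and a tool call to move; the robot and the scene stay as the last step left them, time stands still between calls to the robot, and variables do not carry over. Pictures are saved under pics/ and viewed, at most 10 in all, crops included, and the job is handed in when it is done.

Besides the shell and the picture viewer there is one more tool, called after "Call:" in YAML: its name, and indented under it one key for each argument. carry_out: Moves the arm, as the interface text tells. Its arguments: {"type":"object","properties":{"increments":{"type":"array","items":{"type":"array","items":{"type":"number"}}},"force":{"type":"number"}},"required":["increments"]}

```bash
mkdir -p pics; cat > h.py <<'E'
import numpy as np, cv2
from station import get_state, optics, bot
def snap(n):
    c=optics.calibration(n); p,d=optics.camera(n)
    return p,d,np.array(c["intrinsics"]),np.array(c["pose"])
def cloud(d,K,T):
    v,u=np.mgrid[:d.shape[0],:d.shape[1]]
    P=np.stack([(u-K[0,2])/K[0,0]*d,(v-K[1,2])/K[1,1]*d,d],-1)
    W=P@T[:3,:3].T+T[:3,3]; W[d==0]=np.nan
    return W
def save(n,p): cv2.imwrite('pics/'+n+'.png',p[:,:,::-1])
E
python3 - <<'E'
from h import *
for n in("scene","top"):
    p,d,K,T=snap(n); save(n+'0',p); np.savez('/tmp/'+n,p=p,d=d,K=K,T=T); print(n,K.tolist(),T.round(3).tolist())
print(get_state())
E
```

```text
scene [[449.41584426045205, 0.0, 319.3358222779445], [0.0, 449.41584426045205, 201.28600904063], [0.0, 0.0, 1.0]] [[0.785, -0.24, 0.571, -212.629], [-0.619, -0.337, 0.71, -972.617], [0.022, -0.911, -0.413, 569.808], [0.0, 0.0, 0.0, 1.0]]
top [[478.8257167050156, 0.0, 313.26305932487804], [0.0, 478.8257167050156, 204.9294109330324], [0.0, 0.0, 1.0]] [[0.008, -0.975, 0.223, 227.673], [-1.0, -0.009, -0.003, -107.999], [0.005, -0.223, -0.975, 1222.31], [0.0, 0.0, 0.0, 1.0]]
{'time_s': 0.1, 'joint_pos': array([62.23125375, 26.89160012, -2.78396691, 87.86407952,  1.38077555,
       65.374785  , -4.71626448]), 'qd': array([ 0.00653029, -0.04607651,  0.03875331, -0.22433044, -0.01317363,
       -0.0172587 , -0.11722099]), 'tau': array([ 4.81237803e-04, -5.11517394e+01, -4.70834132e-02, -2.38389981e+01,
        1.07653585e-02,  4.34870293e-03, -4.99664310e-06]), 'tcp_pos': array([ 296.89340957, -605.66113962,  238.3997785 ]), 'eef_rot': array([-1.79903138e+02,  3.37296122e-03,  2.61133638e+01]), 'wrist_force': array([-0.27533999,  0.43779162,  0.08025788]), 'ft_torque': array([ 0.00602266, -0.00733616, -0.02631752]), 'grasp_force': 0.0, 'finger_gap': 1.000553765700934}
```

```bash
ls -la; nproc
```

```text
total 16
drwxr-xr-x  3 agent agent 4096 Dec  1 19:56 .
drwxr-xr-x 23 root  root  4096 Dec  1 19:56 ..
-rw-r--r--  1 agent agent  427 Dec  1 19:56 h.py
drwxr-xr-x  2 agent agent 4096 Dec  1 19:56 pics
4
```

View pics/scene0.png

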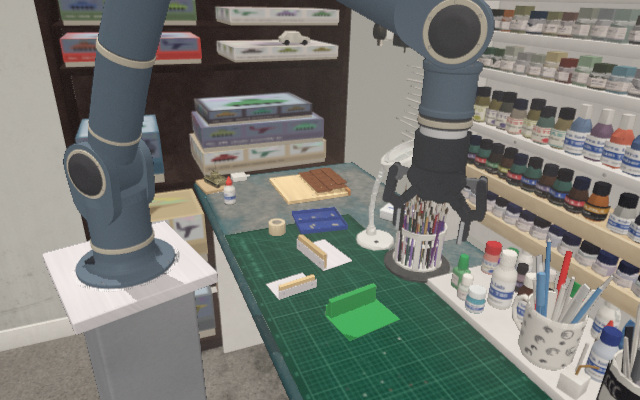

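View pics/top0.png

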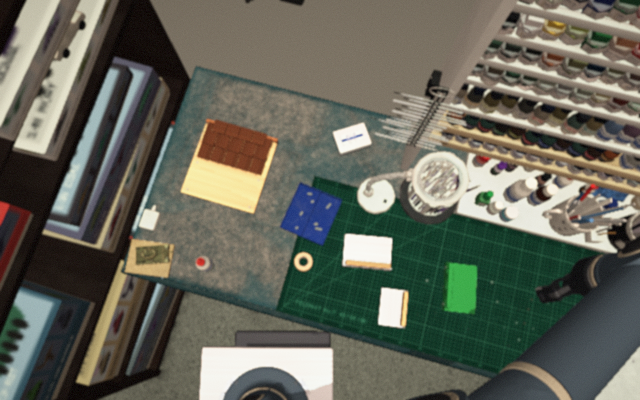

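Scene and top views: the candidates are the larger white flashing at top (368,252), scene (322,252). A smaller white one is at top (394,308), scene (293,287), and a green one at top (461,288), scene (360,312). By the description I choose the larger white one, at (368,252). The deck is at top (230,165), glue (202,263), tape (303,262), and the blue case (310,213).

```bash
python3 - <<'E'
from h import *
z=np.load('/tmp/top.npz');p,d,K,T=[z[k] for k in 'pdKT'];W=cloud(d,K,T)
a=cv2.resize(p[225:335,335:415],None,fx=5,fy=5,interpolation=cv2.INTER_CUBIC)
b=cv2.resize(p[110:220,175:260+25],None,fx=3.6,fy=5,interpolation=cv2.INTER_CUBIC)
save('crop0',np.hstack([a,b]))
for (u,v) in [(368,248),(368,266),(394,308),(230,190),(240,150),(197,165),(265,180),(303,254),(202,263),(310,213),(300,240),(150,320)]:
    print((u,v),W[v,u].round(1))
for n in('top','scene'):
    z=np.load(f'/tmp/{n}.npz');p,d,K,T=[z[k] for k in 'pdKT'];W=cloud(d,K,T)
    # flashing: points above mat within a window, non-green
    m=(W[...,0]>430)&(W[...,0]<620)&(W[...,1]>-330)&(W[...,1]<-130)&(W[...,2]>2)&(W[...,2]<60)
    h=cv2.cvtColor(p,cv2.COLOR_RGB2HSV); m&=(h[...,1]<140)&(h[...,2]>110)
    k,l,s,c=cv2.connectedComponentsWithStats(m.astype(np.uint8))
    for i in range(1,k):
        if s[i,4]>60:
            P=W[l==i];print(n,i,s[i],np.nanmin(P,0).round(),np.nanmax(P,0).round(),cv2.minAreaRect(P[:,:2].astype(np.float32)))
            B=P[P[:,2]>28]
            if len(B)>10: print('  batten',len(B),np.median(B,0).round(1),cv2.minAreaRect(B[:,:2].astype(np.float32)))
E
```

```text
(368, 248) [ 394.4 -252.7    5.4]
(368, 266) [ 346.  -248.8   31.7]
(394, 308) [ 245.  -315.2    3. ]
(230, 190) [541.2 104.8  17.3]
(240, 150) [645.1  80.8  33.5]
(197, 165) [607.8 194.3  18.7]
(265, 180) [573.5  16.3   1.4]
(303, 254) [373.4 -87.4  39.7]
(202, 263) [346.  154.2  69.5]
(310, 213) [ 483.9 -103.6    8.3]
(300, 240) [414.1 -78.5   1.8]
(150, 320) [ 204.5  448.1 -484.1]
top 2 [378 164  18   9  62] [ 598. -329.    2.] [ 620. -284.    8.] ((608.6618041992188, -306.04779052734375), (45.41057205200195, 21.940582275390625), 89.17709350585938)
top 12 [ 351  176   46   38 1048] [ 485. -330.    2.] [ 587. -211.   59.] ((539.4612426757812, -281.83294677734375), (101.85458374023438, 116.68438720703125), 19.737070083618164)
  batten 56 [ 536.  -252.9   35.3] ((536.9226684570312, -253.52987670898438), (23.44537353515625, 17.28679847717285), 87.3701400756836)
scene 3 [312 216  36  17 276] [ 431. -186.    2.] [ 547. -130.   20.] ((488.7045593261719, -158.10858154296875), (115.81876373291016, 55.40650177001953), 0.36837947368621826)
scene 7 [355 217  39  34 724] [ 484. -324.    2.] [ 580. -210.   60.] ((530.5247802734375, -271.29803466796875), (95.25016784667969, 103.61107635498047), 19.709095001220703)
  batten 84 [ 537.5 -255.6   38.5] ((537.2810668945312, -255.6650848388672), (20.375423431396484, 20.573627471923828), 46.05710220336914)
```

View pics/crop0.png

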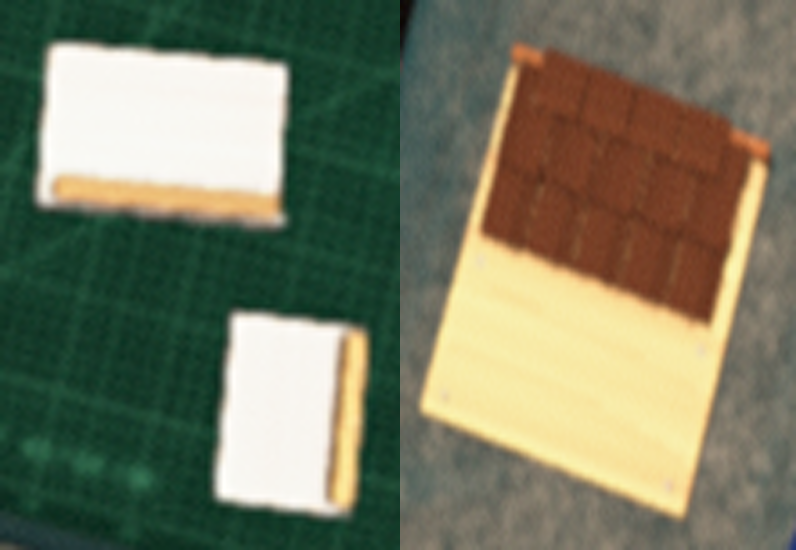

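The crop shows the larger white flashing on the left, with its batten on the near side (grip around crop pixel (165,195)) and its front edge facing away. The smaller white one is below it. On the right is the deck, with its lower shingle edge running from crop (482,236) to (711,326).

```bash
cat >> h.py <<'E'
def ray(u,v,K,T,z):
    r=T[:3,:3]@np.array([(u-K[0,2])/K[0,0],(v-K[1,2])/K[1,1],1.]); o=T[:3,3]
    return o+r*(z-o[2])/r[2]
E
python3 - <<'E'
from h import *
z=np.load('/tmp/top.npz');K,T=z['K'],z['T']
for n,u,v,h in [('f FL',344.4,233.6,6),('f FR',392.8,237.4,6),('f BL',342.6,266.2,6),('batL',346,261.5,43),('batR',391,264.5,43),('shL',197.8,157.2,24),('shR',261.4,175.2,24),('dLL',180.8,192,12),('dLR',254.2,213.2,12),('dUR',277.2,142,12)]:
    print(n,ray(u,v,K,T,h).round(1))
s=get_state();c=optics.calibration('wrist');Tc=np.array(c['pose']);print(np.array(c['intrinsics']).round(1).tolist())
from scipy.spatial.transform import Rotation as R
Rt=R.from_euler('xyz',s['eef_rot'],degrees=True).as_matrix()
print('cam in tcp',(Rt.T@(Tc[:3,3]-s['tcp_pos'])).round(1),(Rt.T@Tc[:3,:3]).round(3).tolist())
E
```

```text
f FL [ 431.  -192.6    6. ]
f FR [ 422.3 -316.8    6. ]
f BL [ 347.5 -187.5    6. ]
batL [ 355.4 -193.5   43. ]
batR [ 349.  -304.1   43. ]
shL [627.5 192.2  24. ]
shR [580.   23.8  24. ]
dLL [535.9 233.5  12. ]
dLR [481.3  40.4  12. ]
dUR [676.2 -14.1  12. ]
[[338.1, 0.0, 321.4], [0.0, 338.1, 199.6], [0.0, 0.0, 1.0]]
cam in tcp [  79.2   -0.5 -134.9] [[0.001, -0.951, -0.308], [1.0, 0.001, 0.001], [-0.001, -0.308, 0.951]]
```

Call:
carry_out:
  increments:
    - [6,40,-9,0,0,0.12,0]
    - [6,40,-9,0,0,0.12,0]
    - [6,40,-9,0,0,0.12,0]
    - [6,40,-9,0,0,0.12,0]
    - [6,40,-9,0,0,0.12,0]
    - [6,40,-9,0,0,0.12,0]
    - [6,40,-9,0,0,0.12,0]
    - [6,40,-9,0,0,0.12,0]
  force: 60

```text
time_s: 0.77
tcp_pos: [344.8, -284.1, 166.8]
eef_rot: [-180.0, 0.0, 81.4]
wrist_force: [0.6, -0.0, 0.2]
finger_gap: 0.497
grasp_force: 0.0
```

Call:
carry_out:
  increments:
    - [5,28,-9,0,0,0.085,0]
    - [0,0,0,0,0,0,0]
    - [0,0,0,0,0,0,0]

```text
time_s: 1.02
tcp_pos: [350.0, -256.5, 157.9]
eef_rot: [-179.9, -0.0, 86.2]
wrist_force: [0.3, -0.8, 0.4]
finger_gap: 0.502
grasp_force: 0.0
```

```bash
python3 - <<'E'
from h import *
s=get_state();print({k:np.round(s[k],2).tolist() for k in('time_s','tcp_pos','eef_rot','joint_pos','finger_gap','wrist_force')})
p,d,K,T=snap('wrist'); save('w1',p); np.savez('/tmp/w1',p=p,d=d,K=K,T=T)
E
```

```text
{'time_s': 1.02, 'tcp_pos': [350.01, -256.53, 157.94], 'eef_rot': [-179.94, -0.03, 86.17], 'joint_pos': [50.91, 11.76, -22.71, 123.1, 6.25, 46.27, 20.46], 'finger_gap': 0.5, 'wrist_force': [0.26, -0.79, 0.44]}
```

View pics/w1.png

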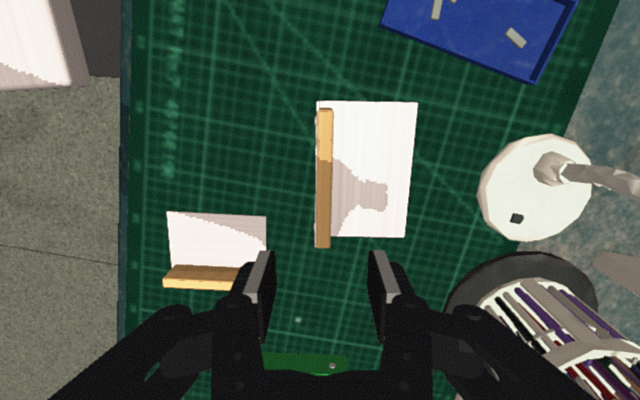

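The wrist view shows the whole flashing. Its batten runs from (324,108) to (322,247), its front edge is on the right at about x = 410, and the smaller look-alike is at (210,250). I'll measure the flashing from this view.

```bash
python3 - <<'E'
from h import *
z=np.load('/tmp/w1.npz');p,d,K,T=[z[k] for k in 'pdKT'];W=cloud(d,K,T)
h=cv2.cvtColor(p,cv2.COLOR_RGB2HSV)
ang=lambda r:(np.round(r[0],1),np.round(r[1],1),round(r[2],1))
roi=np.zeros(d.shape,bool);roi[95:255,305:425]=1
m=roi&(h[...,0]>8)&(h[...,0]<28)&(h[...,1]>70)
top=m&(W[...,2]>35)
print('z top',np.nanmedian(W[top][:,2]),top.sum(),'flange z',np.nanmedian(W[120:150,350:400,2]),'mat z',np.nanmedian(W[100:230,430:460,2]))
print('batten top (depth)',ang(cv2.minAreaRect(W[top][:,:2].astype(np.float32))))
# right boundary of flange and batten rays at z=6
fl=roi&(h[...,1]<60)&(h[...,2]>90)|m
ys=np.arange(112,232,4)
R_=[ (np.where(fl[y])[0].max()+.5,y) for y in ys]
P=np.array([ray(u,v,K,T,6.)[:2] for u,v in R_]); k=np.polyfit(P[:,1],P[:,0],1); print('front edge x=%.4f*y+%.1f'%tuple(k),'resid',np.std(P[:,0]-np.polyval(k,P[:,1])).round(2),'yaw',-np.degrees(np.arctan(k[0])))
for z_,mm,f in((43.,top,0),):
    L=np.array([ray(np.where(mm[y])[0].min()-.5,y,K,T,z_)[:2] for y in ys if mm[y].any()]);Rr=np.array([ray(np.where(mm[y])[0].max()+.5,y,K,T,z_)[:2] for y in ys if mm[y].any()])
    for Q in(L,Rr): 
        k=np.polyfit(Q[:,1],Q[:,0],1);print('bat side x at y=-250: %.1f yaw %.2f'%(np.polyval(k,-250),-np.degrees(np.arctan(k[0]))))
# flange ends
xs=range(345,400,5)
for nm,f in(('far',np.min),('near',np.max)):
    Q=np.array([ray(x,f(np.where(fl[:,x])[0])+(.5 if nm=='near' else -.5),K,T,6.)[:2] for x in xs]);k=np.polyfit(Q[:,0],Q[:,1],1);print(nm,'y at x=390: %.1f slope deg %.2f'%(np.polyval(k,390),np.degrees(np.arctan(k[0]))))
E
```

```text
z top 43.21583532633346 2107 flange z 6.357040742725474 mat z 3.1584143462364977
batten top (depth) (array([ 359.7, -245.2]), array([109.,  26.]), 85.2)
front edge x=0.0816*y+448.9 resid 0.26 yaw -4.664060580087156
bat side x at y=-250: 346.2 yaw -5.04
bat side x at y=-250: 358.0 yaw -4.59
far y at x=390: -187.6 slope deg -4.28
near y at x=390: -313.8 slope deg -16.59
```

Call:
carry_out:
  increments:
    - [1.2,6,-25,0,0,-0.015,0]
    - [1.2,5.5,-30,0,0,0,0]
    - [0,0,-35,0,0,0,0]
    - [0,0,-25,0,0,0,0]
    - [0,0,-13,0,0,0,0]
    - [0,0,-10,0,0,0,0]
    - [0,0,0,0,0,0,0]

```text
time_s: 1.65
tcp_pos: [351.8, -247.4, 18.8]
eef_rot: [-179.9, -0.1, 85.0]
wrist_force: [0.2, 0.5, -0.3]
finger_gap: 0.496
grasp_force: 0.0
```

```bash
python3 - <<'E'
from h import *
s=get_state();print({k:np.round(s[k],2).tolist() for k in('time_s','tcp_pos','eef_rot','joint_pos','finger_gap','wrist_force')})
p,d,K,T=snap('wrist'); save('w2',p); np.savez('/tmp/w2',p=p,d=d,K=K,T=T)
E
```

```text
{'time_s': 1.65, 'tcp_pos': [351.76, -247.39, 18.81], 'eef_rot': [-179.85, -0.05, 84.99], 'joint_pos': [43.86, 25.9, -17.29, 129.53, 16.79, 26.74, 8.11], 'finger_gap': 0.5, 'wrist_force': [0.21, 0.46, -0.26]}
```

View pics/w2.png

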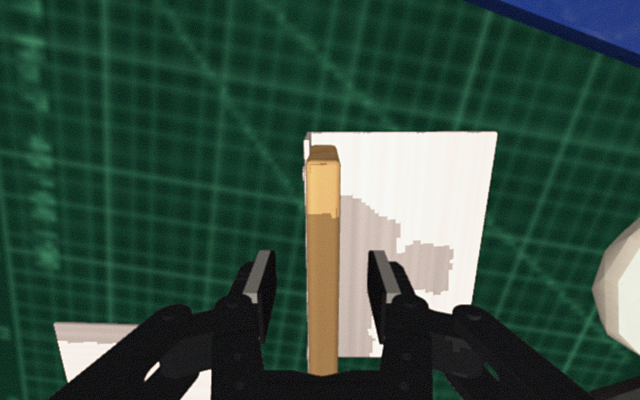

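The wrist view shows the pads (near 262 and 380) straddling the batten at about 322, clear of the flange. Next I close the gripper.

Call:
carry_out:
  increments:
    - [0,0,0,0,0,0,-1]
    - [0,0,0,0,0,0,-1]
    - [0,0,0,0,0,0,-1]
    - [0,0,0,0,0,0,-1]
    - [0,0,0,0,0,0,-1]
    - [0,0,0,0,0,0,-1]
  force: 70

```text
time_s: 2.2
tcp_pos: [353.4, -247.3, 21.5]
eef_rot: [179.9, 0.1, 85.1]
wrist_force: [-0.1, 0.6, 6.4]
finger_gap: 0.127
grasp_force: 69.0
```

Call:
carry_out:
  increments:
    - [0,0,10,0,0,0,-1]
    - [0,0,30,0,0,0,-1]
    - [0,0,40,0,0,0,-1]
    - [5,15,30,0,0,0,-1]
    - [8,22,0,0,0,-0.01,-1]
    - [13,32,0,0,0,-0.02,-1]
    - [13,32,0,0,0,-0.02,-1]
    - [13,32,0,0,0,-0.02,-1]

```text
time_s: 2.87
tcp_pos: [404.6, -112.5, 131.5]
eef_rot: [179.9, 0.0, 81.0]
wrist_force: [0.6, -0.1, -0.7]
finger_gap: 0.127
grasp_force: 68.3
```

Call:
carry_out:
  increments:
    - [13,32,0,0,0,-0.02,-1]
    - [13,32,0,0,0,-0.02,-1]
    - [13,32,0,0,0,-0.02,-1]
    - [13,32,0,0,0,-0.02,-1]
    - [13,32,0,0,0,-0.02,-1]
    - [13,32,0,0,0,-0.02,-1]
    - [13,32,0,0,0,-0.01,-1]
    - [0,0,0,0,0,0,-1]

```text
time_s: 3.53
tcp_pos: [497.5, 118.6, 132.1]
eef_rot: [179.8, -0.4, 74.2]
wrist_force: [1.8, 0.1, -0.3]
finger_gap: 0.125
grasp_force: 68.2
```

```bash
python3 - <<'E'
from h import *
s=get_state();print({k:np.round(s[k],2).tolist() for k in('time_s','tcp_pos','eef_rot','joint_pos','finger_gap','grasp_force','wrist_force')})
p,d,K,T=snap('wrist'); save('w3',p); np.savez('/tmp/w3',p=p,d=d,K=K,T=T,tcp=s['tcp_pos'],rot=s['eef_rot'])
E
```

```text
{'time_s': 3.53, 'tcp_pos': [497.51, 118.57, 132.07], 'eef_rot': [179.84, -0.42, 74.18], 'joint_pos': [6.24, 21.75, -29.76, 115.03, 14.39, 46.38, -47.51], 'finger_gap': 0.13, 'grasp_force': 68.21, 'wrist_force': [1.78, 0.13, -0.25]}
```

View pics/w3.png

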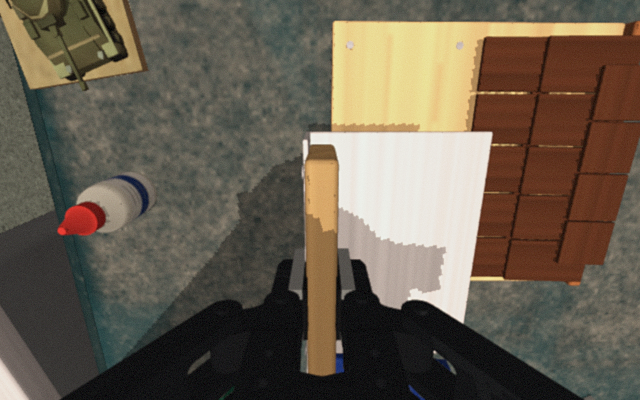

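The wrist view shows the flashing held, with its front edge running from (491,131) to about (466,320). The shingle lower edge runs from (483,38) down, and the course's far end is at about (470,278). The glue bottle is at (110,205), well away. I'll measure the flashing in hand and the roof.

```bash
python3 - <<'E'
from h import *
z=np.load('/tmp/w3.npz');p,d,K,T=[z[k] for k in 'pdKT'];W=cloud(d,K,T);tcp=z['tcp']
h=cv2.cvtColor(p,cv2.COLOR_RGB2HSV)
def plane(m):
    P=W[m];P=P[~np.isnan(P[:,0])];A=np.c_[P[:,0]-P[:,0].mean(),P[:,1]-P[:,1].mean(),np.ones(len(P))];k=np.linalg.lstsq(A,P[:,2],rcond=None)[0]
    return P.mean(0).round(1),k.round(4),np.std(P[:,2]-A@k).round(2)
def box(a,b,c,e):
    m=np.zeros(d.shape,bool);m[a:b,c:e]=1;return m
print('flange',plane(box(140,240,355,470)));print('deck',plane(box(55,115,345,460)))
print('shingle c1',plane(box(50,85,490,535)),plane(box(100,140,495,530)),plane(box(240,265,485,505)));print('table',plane(box(20,100,200,300)))
zf=plane(box(140,240,355,470)); 
def fz(x,y): return zf[0][2]+zf[1][0]*(x-zf[0][0])+zf[1][1]*(y-zf[0][1])
def rp(u,v):  # ray onto flange plane
    zz=zf[0][2]
    for _ in range(5): q=ray(u,v,K,T,zz); zz=fz(q[0],q[1])
    return q
white=(h[...,1]<60)&(h[...,2]>90)
E=[]
for y in range(140,240,3):
    xs=np.where(white[y,400:520])[0]; E.append(rp(400+xs.max()+.5,y))
E=np.array(E);k=np.polyfit(E[:,1],E[:,0],1);print('front edge: x at y=100 %.1f, yaw %.2f, res %.2f'%(np.polyval(k,100),-np.degrees(np.arctan(k[0])),np.std(E[:,0]-np.polyval(k,E[:,1]))))
yw=-np.arctan(k[0])
F=[]
for x in range(345,485,5):
    ys=np.where(white[110:200,x])[0]; F.append(rp(x,110+ys.min()-.5))
F=np.array(F);kf=np.polyfit(F[:,0],F[:,1],1);print('left end: y at x=540 %.1f, deg %.2f, res %.2f'%(np.polyval(kf,540),np.degrees(np.arctan(kf[0])),np.std(F[:,1]-np.polyval(kf,F[:,0]))))
# corner
A=np.array([[1,-k[0]],[-kf[0],1]]);c=np.linalg.solve(A,[k[1],kf[1]]);mid=c-60*np.array([-np.sin(yw),np.cos(yw)]);print('flange FL corner',c.round(1),'edge mid top',mid.round(1),'z',fz(*mid).round(1))
# shingle edge: brown transition per row, z=24
br=((h[...,0]<14)|(h[...,0]>170))&(h[...,2]<150)&(h[...,1]>80)
S=[]
for y in list(range(44,88,2))+list(range(98,126,2)):
    xs=np.where(br[y,462:560])[0]
    if len(xs): S.append(ray(462+xs.min()-.5,y,K,T,24.))
S=np.array(S);ks=np.polyfit(S[:,1],S[:,0],1);r=S[:,0]-np.polyval(ks,S[:,1]);g=abs(r)<2;ks=np.polyfit(S[g,1],S[g,0],1)
print('shingle edge: x at y=108 %.1f yaw %.2f res %.2f n %d'%(np.polyval(ks,108),-np.degrees(np.arctan(ks[0])),np.std(r[g]),g.sum()))
# deck left side edge
D=[]
for x in range(340,465,5):
    yel=(h[0:60,x,0]>14)&(h[0:60,x,0]<35)&(h[0:60,x,2]>140)
    D.append(ray(x,np.where(yel)[0].min()-.5,K,T,12.))
D=np.array(D);kd=np.polyfit(D[:,0],D[:,1],1);print('deck left side: y at x=600 %.1f deg %.2f res %.2f'%(np.polyval(kd,600),np.degrees(np.arctan(kd[0])),np.std(D[:,1]-np.polyval(kd,D[:,0]))))
# shingle end sides
for nm,f,a,b in(('left',np.min,25,60),('right',np.max,255,295)):
    Q=np.array([ray(x,a+f(np.where(br[a:b,x])[0])+(-.5 if nm=='left' else .5),K,T,24.) for x in range(488,520,4)]);q=np.polyfit(Q[:,0],Q[:,1],1);print(nm,'shingle end y at x=600: %.1f deg %.2f'%(np.polyval(q,600),np.degrees(np.arctan(q[0]))))
E
```

```text
flange (array([547.5, 141.3, 117.2]), array([3.300000e-03, 7.500000e-03, 1.172455e+02]), np.float64(0.61))
deck (array([576.1, 183.5,  12.3]), array([-2.00000e-04, -9.00000e-04,  1.23053e+01]), np.float64(0.71))
shingle c1 (array([646.9, 174.9,  24.3]), array([-3.40000e-03, -3.10000e-03,  2.43015e+01]), np.float64(0.71)) (array([643.2, 140.2,  24.3]), array([ 6.20000e-03, -2.00000e-04,  2.43209e+01]), np.float64(0.67)) (array([618.7,  40.4,  24.4]), array([-1.76000e-02,  8.00000e-04,  2.43932e+01]), np.float64(0.59))
table (array([4.747e+02, 2.303e+02, 3.000e-01]), array([ 0.0004, -0.001 ,  0.2605]), np.float64(0.72))
front edge: x at y=100 570.2, yaw -15.75, res 0.14
left end: y at x=540 171.3, deg -15.78, res 0.00
flange FL corner [586.6 158.1] edge mid top [570.3 100.3] z 117.0
shingle edge: x at y=108 605.7 yaw -15.57 res 0.33 n 36
deck left side: y at x=600 219.3 deg -16.34 res 0.16
left shingle end y at x=600: 207.7 deg -16.04
right shingle end y at x=600: 26.8 deg -26.71
```

Call:
carry_out:
  increments:
    - [2,7,-5,0,0,0,-1]
    - [2,7,-20,0,0,0,-1]
    - [2,7,-25,0,0,0,-1]
    - [0,0,-25,0,0,0,-1]
    - [0,0,-15,0,0,0,-1]
    - [0,0,0,0,0,0,-1]
    - [0,0,0,0,0,0,-1]
    - [0,0,0,0,0,0,-1]

```text
time_s: 4.25
tcp_pos: [502.1, 130.9, 41.2]
eef_rot: [179.9, -0.0, 73.6]
wrist_force: [0.4, -0.0, -0.2]
finger_gap: 0.128
grasp_force: 68.3
```

```bash
python3 - <<'E'
from h import *
s=get_state();print({k:np.round(s[k],2).tolist() for k in('time_s','tcp_pos','eef_rot','joint_pos','finger_gap','grasp_force','wrist_force')})
p,d,K,T=snap('wrist'); save('w4',p); np.savez('/tmp/w4',p=p,d=d,K=K,T=T,tcp=s['tcp_pos'],rot=s['eef_rot'])
E
```

```text
{'time_s': 4.25, 'tcp_pos': [502.13, 130.89, 41.23], 'eef_rot': [179.93, -0.03, 73.6], 'joint_pos': [0.68, 30.2, -25.35, 117.43, 21.18, 36.66, -55.24], 'finger_gap': 0.13, 'grasp_force': 68.28, 'wrist_force': [0.38, -0.05, -0.2]}
```

View pics/w4.png

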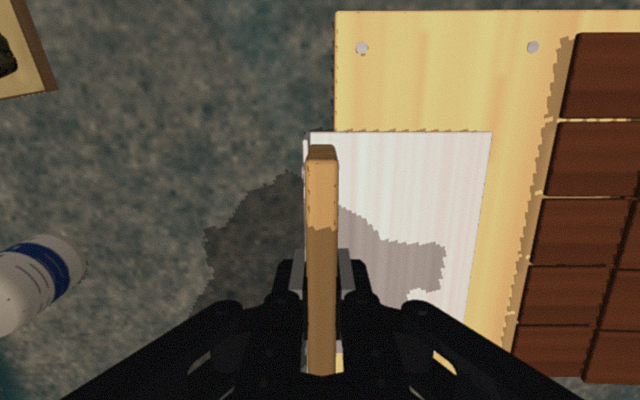

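The wrist view shows the flange level with the roof. Its front edge runs from (491,131) to (466,318). The shingle edge runs from (576,35) to (515,375) with all five tabs visible. I'll measure the offsets now.

```bash
cat > m.py <<'E'
from h import *
import sys
z=np.load(sys.argv[1]);p,d,K,T=[z[k] for k in 'pdKT'];W=cloud(d,K,T)
h=cv2.cvtColor(p,cv2.COLOR_RGB2HSV)
def fit(P,a,b):
    P=np.array(P);g=np.ones(len(P),bool)
    for _ in range(4): k=np.polyfit(P[g,a],P[g,b],1);r=P[:,b]-np.polyval(k,P[:,a]);g=abs(r)<max(.4,1.5*np.std(r[g]))
    return k,np.std(r[g]),g.sum()
P=W[140:230,360:460].reshape(-1,3);P=P[~np.isnan(P[:,0])&(P[:,2]>14)&(P[:,2]<80)]
A=np.c_[P[:,:2]-P[:,:2].mean(0),np.ones(len(P))];kp=np.linalg.lstsq(A,P[:,2],rcond=None)[0];zt=kp[2]
print('flange top z %.1f slopes'%zt,kp[:2].round(4),'deck z',np.nanmedian(W[60:110,360:480,2]).round(2))
white=(h[...,1]<70)&(h[...,2]>90)
k,r,n=fit([ray(420+np.where(white[y,420:510])[0].max()+.5,y,K,T,zt) for y in range(138,235,3)],1,0)
kf,rf,nf=fit([ray(x,115+np.where(white[115:160,x])[0].min()-.5,K,T,zt) for x in range(350,480,5)],0,1)
yw=-np.arctan(k[0]);c=np.linalg.solve([[1,-k[0]],[-kf[0],1]],[k[1],kf[1]]);fm=c-60*np.array([-np.sin(yw),np.cos(yw)])
print('flash edge mid',fm.round(1),'yaw %.2f (side %.2f) res %.2f'%(np.degrees(yw),np.degrees(np.arctan(kf[0])),r))
br=((h[...,0]<14)|(h[...,0]>170))&(h[...,2]<130)&(h[...,1]>100)&(W[...,2]>20)
lo=int(sys.argv[2]);hi=int(sys.argv[3])
S=[ray(495+np.where(br[y,495:])[0].min()-.5,y,K,T,24.) for y in range(lo,hi,3) if br[y,495:].any()]
ks,rs,ns=fit(S,1,0)
dk=cv2.morphologyEx(((h[...,0]>14)&(h[...,0]<35)&(h[...,2]>130)).astype(np.uint8),cv2.MORPH_OPEN,np.ones((3,3)))
D=[ray(x,np.where(dk[:60,x])[0].min()-.5,K,T,12.) for x in range(345,545,5) if dk[:60,x].any()]
kd,rd,nd=fit(D,0,1)
ys=-np.arctan(ks[0]);cs=np.linalg.solve([[1,-ks[0]],[-kd[0],1]],[ks[1],kd[1]]);sm=cs-100*np.array([-np.sin(ys),np.cos(ys)])
print('shingle mid',sm.round(1),'yaw %.2f (side %.2f) res %.2f %.2f n %d %d'%(np.degrees(ys),np.degrees(np.arctan(kd[0])),rs,rd,ns,nd))
R_=np.array([[np.cos(ys),np.sin(ys)],[-np.sin(ys),np.cos(ys)]]);print('flash edge in deck frame',(R_@(fm-sm)).round(2),'yaw err',np.degrees(yw-ys).round(2))
s=get_state();print('tcp',s['tcp_pos'].round(1),s['eef_rot'].round(2))
E
python3 m.py /tmp/w4.npz 40 370
```

```text
flange top z 26.1 slopes [0.0006 0.0008] deck z 12.31
flash edge mid [574.6 111.8] yaw -16.35 (side -16.36) res 0.14
shingle mid [605.9 113.6] yaw -16.05 (side -15.95) res 0.17 0.10 n 84 40
flash edge in deck frame [-29.64 -10.42] yaw err -0.3
tcp [502.4 131.1  41.6] [ 1.7988e+02 -6.0000e-02  7.3610e+01]
```

Call:
carry_out:
  increments:
    - [1.4,4.8,-3,0,0,0.005,-1]
    - [1.4,4.8,-3,0,0,0,-1]
    - [0,0,-3,0,0,0,-1]
    - [0,0,0,0,0,0,-1]
    - [0,0,0,0,0,0,-1]
    - [0,0,0,0,0,0,-1]

```text
time_s: 4.8
tcp_pos: [504.3, 141.0, 31.3]
eef_rot: [-180.0, 0.0, 74.0]
wrist_force: [0.1, -0.6, -1.1]
finger_gap: 0.122
grasp_force: 68.3
```

```bash
python3 - <<'E'
from h import *
s=get_state();print({k:np.round(s[k],2).tolist() for k in('time_s','tcp_pos','eef_rot','wrist_force')})
p,d,K,T=snap('wrist'); np.savez('/tmp/w5',p=p,d=d,K=K,T=T)
E
python3 m.py /tmp/w5.npz 40 370
```

```text
{'time_s': 4.8, 'tcp_pos': [504.28, 140.99, 31.27], 'eef_rot': [-179.99, 0.01, 73.96], 'wrist_force': [0.07, -0.64, -1.15]}
flange top z 16.1 slopes [-0.0013 -0.0003] deck z 12.3
flash edge mid [576.9 122.3] yaw -15.95 (side -15.99) res 0.14
shingle mid [605.8 113.4] yaw -15.96 (side -16.26) res 0.20 0.13 n 82 40
flash edge in deck frame [-30.24   0.66] yaw err 0.01
tcp [504.3 140.9  31.3] [1.800e+02 1.000e-02 7.395e+01]
```

Call:
carry_out:
  increments:
    - [0,0,1.2,0,0,0,-1]
    - [6,-1.8,0,0,0,0,-1]
    - [6,-1.8,0,0,0,0,-1]
    - [6,-1.8,0,0,0,0,-1]
    - [6,-1.8,0,0,0,0,-1]
    - [6,-1.8,0,0,0,0,-1]
    - [0,0,0,0,0,0,-1]
    - [0,0,0,0,0,0,-1]

```text
time_s: 5.52
tcp_pos: [534.7, 131.7, 32.4]
eef_rot: [-180.0, -0.0, 73.9]
wrist_force: [-0.4, 0.8, -0.7]
finger_gap: 0.133
grasp_force: 68.3
```

```bash
python3 - <<'E'
from h import *
s=get_state();print({k:np.round(s[k],2).tolist() for k in('time_s','tcp_pos','eef_rot','wrist_force')})
p,d,K,T=snap('wrist'); save('w6',p); np.savez('/tmp/w6',p=p,d=d,K=K,T=T)
E
python3 m.py /tmp/w6.npz 40 100
```

```text
{'time_s': 5.52, 'tcp_pos': [534.75, 131.74, 32.41], 'eef_rot': [-180.0, -0.01, 73.91], 'wrist_force': [-0.38, 0.82, -0.7]}
flange top z 17.2 slopes [-0.0013  0.0016] deck z 12.33
flash edge mid [607.2 113.1] yaw -16.14 (side -16.04) res 0.15
shingle mid [608.2 112.9] yaw -14.74 (side -16.11) res 0.14 0.08 n 12 40
flash edge in deck frame [-1.06 -0.06] yaw err -1.4
tcp [534.3 131.9  32.4] [-179.98    0.     73.94]
```

View pics/w6.png

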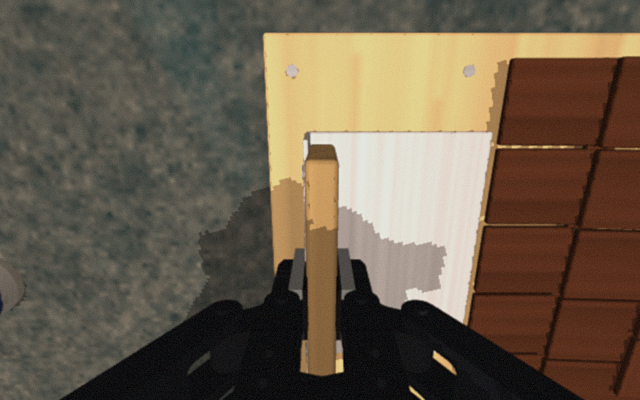

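The front edge lies parallel with the shingle edge and just at it (flange corner (493,132), shingle edge (497,140)), at the right height for the slot. I continue the slide.

Call:
carry_out:
  increments:
    - [5,-1.4,0,0,0,0,-1]
    - [5,-1.4,0,0,0,0,-1]
    - [5,-1.5,0,0,0,0,-1]
    - [5,-1.5,0,0,0,0,-1]
    - [1.5,-0.4,0,0,0,0,-1]
    - [0,0,0,0,0,0,-1]
    - [0,0,0,0,0,0,-1]

```text
time_s: 6.15
tcp_pos: [555.8, 125.8, 32.4]
eef_rot: [-180.0, 0.0, 73.9]
wrist_force: [-0.2, 0.2, -1.1]
finger_gap: 0.125
grasp_force: 68.3
```

```bash
cat > v.py <<'E'
from h import *
import sys
s=get_state();print({k:np.round(s[k],2).tolist() for k in('time_s','tcp_pos','eef_rot','wrist_force','ft_torque')})
p,d,K,T=snap('wrist'); save(sys.argv[1],p); W=cloud(d,K,T)
h=cv2.cvtColor(p,cv2.COLOR_RGB2HSV);br=((h[...,0]<14)|(h[...,0]>170))&(h[...,2]<130)&(h[...,1]>100)
w=(h[...,1]<70)&(h[...,2]>90);roi=np.zeros_like(w);roi[140:235,350:420]=1
P=W[roi&w&~np.isnan(W[...,0])];A=np.c_[P[:,:2]-P[:,:2].mean(0),np.ones(len(P))];print('flange top',np.linalg.lstsq(A,P[:,2],rcond=None)[0].round(4))
dd=np.array([np.cos(np.radians(-16)),np.sin(np.radians(-16))]);m=br&(W[...,2]>18)&(W[...,2]<45);q=(W[m][:,:2]-[605.8,113.4])@dd;zz=W[m][:,2]
for a in range(0,40,8): print('shingle z at deck x',a,np.median(zz[(q>a)&(q<a+8)]).round(2),end='; ')
E
python3 v.py w7
```

```text
{'time_s': 6.15, 'tcp_pos': [555.77, 125.77, 32.43], 'eef_rot': [-179.98, 0.0, 73.95], 'wrist_force': [-0.16, 0.15, -1.11], 'ft_torque': [0.02, -0.03, 0.01]}
flange top [-1.70000e-03  1.30000e-03  1.72136e+01]
shingle z at deck x 0 24.21; shingle z at deck x 8 24.3; shingle z at deck x 16 24.29; shingle z at deck x 24 24.33; shingle z at deck x 32 24.33;
```

View pics/w7.png

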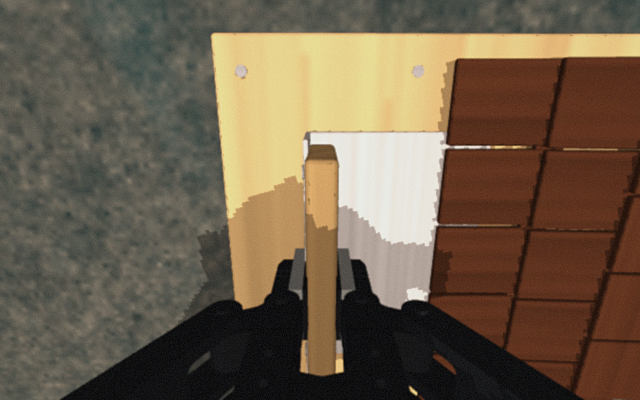

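The flange is now under the first course: its visible front boundary is at the shingle edge (444,132), by dead reckoning it is about 23 mm in and 0.3 mm off centre, and the shingles still read z = 24.2–24.3, so they are not lifted. Next I press down.

Call:
carry_out:
  increments:
    - [0,0,-1,0,0,0,-1]
    - [0,0,-1,0,0,0,-1]
    - [0,0,-1,0,0,0,-1]
    - [0,0,-1,0,0,0,-1]
    - [0,0,0,0,0,0,-1]
    - [0,0,0,0,0,0,-1]

```text
time_s: 6.7
tcp_pos: [555.7, 125.9, 30.5]
eef_rot: [180.0, 0.1, 74.0]
wrist_force: [-5.7, -1.9, 14.4]
finger_gap: 0.131
grasp_force: 70.7
```

Call:
carry_out:
  increments:
    - [0,0,0,0,0,0,-1]
    - [0,0,0,0,0,0,-1]
    - [0,0,0,0,0,0,-1]
    - [0,0,0,0,0,0,-1]

```text
time_s: 7.03
tcp_pos: [555.7, 126.0, 30.5]
eef_rot: [180.0, 0.1, 74.0]
wrist_force: [-4.7, -1.8, 15.6]
finger_gap: 0.129
grasp_force: 70.7
```

```bash
python3 v.py w8
```

```text
{'time_s': 7.03, 'tcp_pos': [555.67, 125.95, 30.52], 'eef_rot': [179.97, 0.06, 73.97], 'wrist_force': [-4.73, -1.77, 15.62], 'ft_torque': [-0.36, 1.11, -0.05]}
flange top [-1.10000e-03 -1.00000e-04  1.53605e+01]
shingle z at deck x 0 24.19; shingle z at deck x 8 24.29; shingle z at deck x 16 24.34; shingle z at deck x 24 24.31; shingle z at deck x 32 24.35;
```

View pics/w8.png

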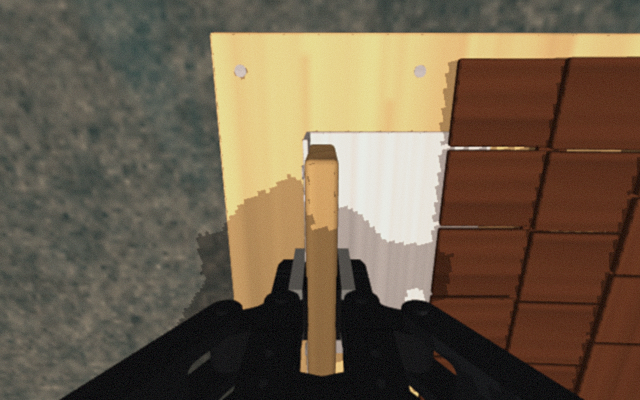

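The flange lies flat on the board: its top reads 15.4 mm with the same 0.3 mm bias as the deck, and the slope is about 0.001. The shingles are still down, and the arm is pressing with about 15 N. I hand it in.

```bash
python3 -c "
from station import bot
print(bot.hand_in())"
```

```text
the job is handed in; nothing more can be done
None
```

I slid the flashing about 23 mm under the lowest shingle course, square and within about 0.5 mm of its middle, with no lift measured at the shingles, and handed it in held flat on the board under about 15 N; no verdict was returned.

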